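# Flip the pump cover over the edge of the pad

## Task

Using only your fingertips, push the aluminium cover across the bench against the edge of the grey service pad until it tips up and flips over onto the pad, sealing side up. Then push it on until it lies flat and wholly on the pad with nothing overhanging. Do not pick the cover up: it must never leave the bench and the pad; and leave the glassware and the jar alone.

Things in the scene. Friction and masses are not known exactly. Their poses are not given: they have to be found in the camera images.
- cover: Loose aluminium cover, about 0.3 kg, 90 (its x) x 120 (y) x 14 mm thick, with a lip along its -x long side. One large face plain with four bolt holes; the other, its sealing side, carries a thin black gasket frame. Starts sealing side down on the bench, +x towards the pad within 0.3 rad, 1 to 5 cm from it. Origin: centre of its 90 x 120 outline, on the sealing side; z points to the plain face (up at start, down once flipped).
- near_rim (a point): Middle of the lower edge of the cover's lip, along its 120 mm long side farthest from the pad at the start (x = -45 mm, 8 mm along z from the cover's origin); cover's axes. The lip juts out 15 mm, is 6 mm thick, and at the start stands 8 to 14 mm above the bench, so a fingertip reaches just under it; the other three sides are full 14 mm deep.
- pad: Fixed grey plastic service pad on the bench: a flat slab 140 mm (its x) by 240 mm (its y), 18 mm high, with square upright edges. Origin: centre of its underside, on the bench. Its -x edge (240 mm long) faces the cover and the robot; z is up.
- pad_edge (a point): Middle of the top of the pad's upright edge that faces the cover (18 mm above the bench); its axes are the pad's, +x pointing into the pad. With its far long side pressed against this edge and its near rim raised, the cover turns about that far side at the foot of the edge; once some 15 degrees past upright it falls onto the pad by itself, some 1 to 3 cm overhanging.
- corner_a (a point): Corner of the cover at +45, +60 mm in the cover's axes, 11 mm along z from its origin (half way up the lip).
- corner_b (a point): Corner of the cover at +45, -60 mm in the cover's axes, 11 mm along z from its origin (half way up the lip).
- corner_c (a point): Corner of the cover at -45, -60 mm in the cover's axes, 11 mm along z from its origin (half way up the lip).
- corner_d (a point): Corner of the cover at -45, +60 mm in the cover's axes, 11 mm along z from its origin (half way up the lip).
- flask: Loose glass conical flask, 84 mm wide at the foot, 125 mm tall, standing on the bench beside the pad; leave alone. Origin: centre of its underside.
- cylinder: Loose glass measuring cylinder, 28 mm tube on a 64 mm white foot, 158 mm tall, standing on the bench beside the pad; leave alone. Origin: centre of its underside.
- bottle: Loose lidded jar, 52 mm wide, 110 mm tall, standing on the bench beside the cover; leave alone. Origin: centre of its underside.
Mind the look-alikes: they are no part of the job. Of the things like the cover, leave any that is orange; of the rest the smaller one is meant.

How it is judged:
On the way, in this order (a step that is already met when the one before it is completed fails the run):
1. the cover is tipped up by more than 45 degrees at the edge of the pad (angle between cover's own z axis and vertical above 0.8 rad and x of cover in the frame of pad_edge between -0.06 and 0.05 m), for 0.05 s.
2. the cover has flipped over, sealing side up, on the pad (angle between cover's own z axis and vertical above 3 rad and contact force between cover and pad above 0.3 N), for 0.2 s.
At the end, for the whole second after the job is handed in: The cover rests flat on the pad, sealing side (gasket) up, with all four corners over the pad (3 mm tolerance), at rest and released (angle between cover's own z axis and vertical above 3 rad and height (world z) of cover between 0.027 and 0.038 m and linear speed of cover below 0.02 m/s and x of corner_a in the frame of pad between -0.073 and 0.073 m and y of corner_a in the frame of pad between -0.123 and 0.123 m and x of corner_b in the frame of pad between -0.073 and 0.073 m and y of corner_b in the frame of pad between -0.123 and 0.123 m and x of corner_c in the frame of pad between -0.073 and 0.073 m and y of corner_c in the frame of pad between -0.123 and 0.123 m and x of corner_d in the frame of pad between -0.073 and 0.073 m and y of corner_d in the frame of pad between -0.123 and 0.123 m); the robot touches nothing.
It fails at once if the cover is lifted: all four of its corners are more than 45 mm above the bench (height (world z) of each of corner_a, corner_b, corner_c, corner_d above 0.045 m).
It fails at once if the flask is moved more than 15 mm or tipped (distance of flask from where it was at the start of the episode above 0.015 m or angle between flask's own z axis and vertical above 0.3 rad).
It fails at once if the measuring cylinder is moved more than 15 mm or tipped (distance of cylinder from where it was at the start of the episode above 0.015 m or angle between cylinder's own z axis and vertical above 0.3 rad).
It fails at once if the jar is moved more than 15 mm or tipped (distance of bottle from where it was at the start of the episode above 0.015 m or angle between bottle's own z axis and vertical above 0.3 rad).
It also fails if it takes over 72 s, if anything falls off the work surface, if the arm or the gripper's body presses on something with over 40 N, if the wrist force passes 120 N, or if a joint passes its speed limit or range.

## Robot

A 6-joint arm with a two-finger parallel gripper is mounted at the origin on the work surface. World frame = base frame: x ahead of the robot, y to its left, z up, the work surface at z = 0. Lengths are in m, angles in rad, forces in N, time in s.
With the tool pointing down it reaches from about 0.35 to 0.775 m from the base axis. Payload 7.3 kg.
Tool frame: the origin (TCP) lies at the very end of the fingers, on their centre line; the grasp point (between the pads) lies 19 mm behind it; z points along the fingers, y is the direction in which the jaws open and shut (so a half turn about z gives the same grasp; the last joint's range is limited). The gripper opens to 92 mm and grips with 3 to 60 N. Pads are 19 mm wide; open, the fingers measure 130 mm over their backs; the gripper's body (75 mm by 190 mm) begins 47 mm behind the grasp point.
Start: joints at [0.959, 0.342, 1.524, -0, 1.275, -0.146], TCP at [0.236, 0.469, 0.227] pointing down, gripper open.
Joint ranges: [-2.53, 2.53], [-0.77, 2.02], [0.04, 2.7], [-1, 4.14], [0.28, 2.66], [-3.11, 3.11]. Speed limits (rad/s): [2.57, 2.57, 3.14, 3.14, 3.14, 3.14].

## Interface

Orientations are given as [roll, pitch, yaw] about the fixed x, y, z axes, in that order (R = Rz(yaw) Ry(pitch) Rx(roll)).
In Python, from cell import robot gives the robot as it stands.
- The arm moves only by the tool apply_moves, never from a script. Its argument "plan" is a list of rows, each an object of numbers: "tx", "ty", "tz": the shift along the tool's x, y, z in m; "yaw": the turn about the tool's z in rad; "grip": the opening, from -1 (shut) to 1 (fully open), so that 0 is half open. In form: [{"tx": .., "ty": .., "tz": .., "yaw": .., "grip": ..}, ...]. A call has 1 to 8 rows; each row is the pose to reach, as a shift and turn from the pose commanded when the call began, along the tool's axes at that moment; what a row does not reach only later rows make up. A row lasts 1/8 s, in which the tool goes at most 62.5 mm and 10.7 degrees, less where a joint would pass 70% of its speed; a pose out of reach is approached as far as the arm can. A call with a gripper value outside its range is refused whole. The fingers move at their own pace and stop on an object; "force" is the grip in N (left out, the last holds). Time passes only in rows, so rows that repeat a pose let the fingers close. It gives the time, the measured TCP pose, the force and the opening at its end, in the units of the state.
- robot.observe(): the state, without advancing time (a new reading comes with each control period).
- robot.read_camera(name): name is "side" or "top" or "wrist"; returns (picture, depth): 420x560x3 uint8, red, green, blue; 420x560 float32, m along the optical axis (not along the pixel's ray), 0 where there is no reading.
- robot.get_calibration(name): a dict with "camera_matrix" (3x3 intrinsics, pixels), "k1" (the pictures are not rectified: a ray, as slopes to the right and down, at radius r is drawn at 1 + k1 r^2 times it, then the intrinsics apply), "R" (3x3) and "t" (3): a world point X has camera coordinates R X + t. Camera axes: x right, y down, z forward; pixel columns grow to the right and rows downward; lengths in m; the calibration is good to about 2 mm. A picture is of the moment at which its call begins: read the wrist's pose just before it. get_calibration takes no time and is no camera call; for the wrist camera it gives the pose at the moment of the call.
- robot.hand_in(): hands the job in, once; it reports no verdict.
Trained networks look in the newest picture that a camera, given by its name, has taken for a name from the list of things; names that differ only in an ending like _2 or _b are one class to them, and where a whole thing is asked for, a point or a joint stands for the part that bears it (a point fixed in the world has none). Each returns a list of dicts, best first, with "confidence" (0 to 1); they miss things now and then, are a little off and sometimes report something else, mostly with a low value. They report only what shows in the picture. A call takes as long as a camera call. They do not tell look-alikes from the thing itself.
- robot.outline_of(label, camera): "region" (420x560 bool, what is visible of it) and "pixel" ([row, column] in pixels, amid what is visible of it).
- robot.tip_of(label, camera): "pixel" ([row, column] in pixels: a listed point, or the origin of a listed thing).
The state is a dict: "time": time; "qpos": joint angles; "qvel": joint speeds; "joint_efforts": joint torques, N m; "tool_pos": TCP position; "tool_rot": TCP orientation; "contact_force": force on the tool from outside, world axes, zero at the start; "torque": the same for the moment, N m; "opening": finger opening in m.
Only numpy, scipy, OpenCV 4.12 (cv2) and the standard library are available. Lean on these libraries where they do the work, as an engineer would, in place of code of your own. Each camera call takes 0.05 s, during which the arm holds its last target.

## Working session

There is one attempt and no reset: what is moved stays moved. The work goes in short steps, Python scripts to look and compute and a tool call to move; the robot and the scene stay as the last step left them, time stands still between calls to the robot, and variables do not carry over. Pictures are saved under pics/ and viewed, and the job is handed in when it is done.

Besides the shell and the picture viewer there is one more tool, called after "Emit:" in YAML: its name, and indented under it one key for each argument. apply_moves: Moves the arm, as the interface text tells. Its arguments: {"type":"object","properties":{"plan":{"type":"array","items":{"type":"object","properties":{"tx":{"type":"number"},"ty":{"type":"number"},"tz":{"type":"number"},"yaw":{"type":"number"},"grip":{"type":"number"}}}},"force":{"type":"number"}},"required":["plan"]}

```bash
mkdir -p pics; ls; cat > h.py <<'E'
import numpy as np, cv2
from cell import robot
def snap(cam,name):
    p,d=robot.read_camera(cam); cv2.imwrite(f'pics/{name}.png',p[:,:,::-1]); return p,d
def ray(cam,rc,cal=None):
    c=cal or robot.get_calibration(cam); K=np.array(c['camera_matrix'],float)
    pt=np.array([[[rc[1],rc[0]]]],float)
    u=cv2.undistortPoints(pt,K,np.array([c['k1'],0,0,0],float))[0,0]
    R=np.array(c['R']);t=np.array(c['t'])
    return -R.T@t, R.T@np.array([u[0],u[1],1.]), R, t
def onz(cam,rc,z,cal=None):
    o,d,_,_=ray(cam,rc,cal); return o+d*(z-o[2])/d[2]
def cloud(cam,depth,cal=None):
    c=cal or robot.get_calibration(cam); K=np.array(c['camera_matrix'],float)
    v,u=np.mgrid[0:420,0:560]
    pts=np.stack([u,v],-1).reshape(-1,1,2).astype(float)
    n=cv2.undistortPoints(pts,K,np.array([c['k1'],0,0,0],float)).reshape(420,560,2)
    P=np.dstack([n*depth[...,None],depth])
    R=np.array(c['R']);t=np.array(c['t'])
    return (P-t)@R
E
python3 - <<'E'
from h import *
print(robot.observe())
for c in ('top','side','wrist'):
    snap(c,c+'0')
    k=robot.get_calibration(c); print(c,-np.array(k['R']).T@np.array(k['t']),np.array(k['R'])[2])
    for n in ('cover','pad','bottle','flask','cylinder'):
        r=robot.outline_of(n,c)
        print(n,[(round(x['confidence'],2),np.round(x['pixel']),int(x['region'].sum())) for x in r])
E
```

```text
pics
{'time': 0.0, 'qpos': array([ 9.59027559e-01,  3.42739487e-01,  1.52498570e+00, -2.59653069e-05,
        1.27541091e+00, -1.45943547e-01]), 'qvel': array([-0.00118029,  0.00077852, -0.0012001 , -0.00054706, -0.00129514,
       -0.00033303]), 'joint_efforts': array([ 4.00358276e-04, -4.31237805e+01, -2.44218779e+01,  7.20829703e-02,
        5.61530620e-02, -1.64048947e-04]), 'tool_pos': array([0.23553895, 0.46875242, 0.2260472 ]), 'tool_rot': array([-3.14006201e+00, -1.99891109e-04,  2.67577486e+00]), 'contact_force': array([-0.05626608,  0.03371875,  0.36869456]), 'torque': array([-0.01687881,  0.00167351, -0.03557668]), 'opening': 0.09216603758984078}
top [0.34768111 0.0173641  0.86713621] [ 0.21672344  0.02871649 -0.97581059]
cover [(0.89, array([235., 271.]), 2209), (0.85, array([320., 325.]), 2530), (0.76, array([323., 191.]), 5066)]
pad []
bottle [(0.68, array([247., 383.]), 815), (0.46, array([176., 299.]), 6414)]
flask [(0.73, array([182., 392.]), 1147)]
cylinder [(0.78, array([151., 198.]), 880)]
side [ 0.11628227 -0.45831224  0.60588259] [ 0.47195252  0.57828006 -0.665472  ]
cover [(0.75, array([218., 268.]), 1569), (0.6, array([293., 244.]), 2830), (0.59, array([221., 159.]), 3202)]
pad [(0.83, array([200., 326.]), 4359)]
bottle [(0.64, array([262., 344.]), 1458)]
flask [(0.8, array([237., 403.]), 1761)]
cylinder [(0.56, array([139., 269.]), 780)]
wrist [0.17571079 0.49842611 0.38478274] [ 0.22462052 -0.1132823  -0.96783921]
cover [(0.61, array([327., 181.]), 697)]
pad []
bottle []
flask []
cylinder []
```

View pics/top0.png

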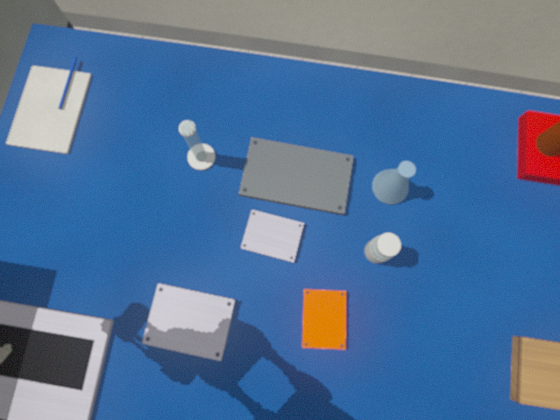

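View pics/side0.png

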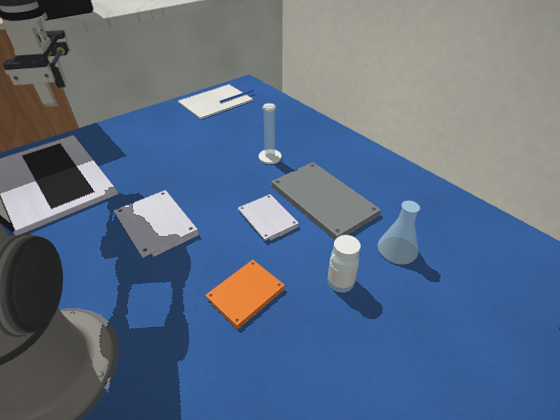

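The top view shows the cover at (235,271), just in front of the pad at (176,298). The orange plate (320,325) and the bigger plate (322,191) are the look-alikes. Next I'll measure.

```bash
cat > m.py <<'E'
from h import *
def rect(pts):
    (c,s,a)=cv2.minAreaRect((pts*1000).astype(np.float32)); 
    return np.array(c)/1000,np.array(s)/1000,a,cv2.boxPoints((c,s,a))/1000
def seg(P,mask,zlo,zhi):
    m=mask&(P[...,2]>zlo)&(P[...,2]<zhi); return P[m]
E
python3 - <<'E'
from m import *
for cam in ('top','side'):
    p,d=snap(cam,cam+'1'); P=cloud(cam,d)
    print(cam,'bench z',np.median(P[260:280,200:260,2]) if cam=='top' else '')
    for n in ('cover','pad','bottle','flask','cylinder'):
        for r in robot.outline_of(n,cam):
            m=r['region']; q=P[m&(d>0)]
            if len(q)<100: continue
            c,s,a,b=rect(q[:,:2]); print(n,round(r['confidence'],2),'z',np.round(np.percentile(q[:,2],[2,50,98]),4),'c',c.round(4),'s',s.round(4),round(a,1)); print(b.round(4).tolist())
    # pad by region colour/heights
    m=(P[...,2]>0.013)&(P[...,2]<0.024)&(d>0)
    g=p.astype(int); gm=m&(g.max(2)-g.min(2)<40)&(g.max(2)<160)
    n,l,st,ce=cv2.connectedComponentsWithStats(gm.astype(np.uint8))
    for i in range(1,n):
        if st[i,4]>1500:
            q=P[l==i]; c,s,a,b=rect(q[:,:2]); print('grey',st[i,4],np.median(q[:,2]),c.round(4),s.round(4),a,b.round(4).tolist())
E
```

```text
top bench z -0.0010097791383607388
cover 0.79 z [0.0146 0.0184 0.0214] c [0.29   0.1963] s [0.1777 0.1286] 88.1
[[0.22280000150203705, 0.1096000000834465], [0.3513999879360199, 0.10540000349283218], [0.3573000133037567, 0.28299999237060547], [0.22869999706745148, 0.2872999906539917]]
cover 0.76 z [0.0098 0.0127 0.0156] c [ 0.3394 -0.086 ] s [0.1206 0.0898] 6.6
[[0.274399995803833, -0.04830000177025795], [0.28459998965263367, -0.13750000298023224], [0.40450000762939453, -0.12370000034570694], [0.39419999718666077, -0.03449999913573265]]
cover 0.67 z [0.0097 0.0129 0.0159] c [0.5003 0.0497] s [0.1203 0.0937] 84.6
[[0.4480000138282776, -0.005799999926239252], [0.5414000153541565, -0.014600000344216824], [0.5526000261306763, 0.10520000010728836], [0.4593000113964081, 0.11400000005960464]]
pad 0.71 z [0.0079 0.0169 0.02  ] c [0.6486 0.016 ] s [0.243  0.1502] 87.8
[[0.5687999725341797, -0.10239999741315842], [0.7189000248908997, -0.10830000042915344], [0.7283999919891357, 0.13449999690055847], [0.5782999992370605, 0.1404000073671341]]
bottle 0.62 z [0.021  0.1072 0.1109] c [ 0.4966 -0.179 
[... 3338 characters left out ...]
78516 [[0.04019999876618385, 0.37610000371932983], [0.2612999975681305, 0.37380000948905945], [0.26440000534057617, 0.6811000108718872], [0.043299999088048935, 0.6833999752998352]]
grey 3839 0.016294365538922575 [0.6418 0.0172] [0.2425 0.1435] 88.185546875 [[0.5662000179290771, -0.10170000046491623], [0.7095999717712402, -0.10620000213384628], [0.7172999978065491, 0.13619999587535858], [0.5738999843597412, 0.14069999754428864]]
grey 1509 0.016397546512500458 [ 0.0302 -0.0315] [0.1683 0.0944] 38.792537689208984 [[-0.06499999761581421, -0.04740000143647194], [-0.005799999926239252, -0.12099999934434891], [0.12530000507831573, -0.015599999576807022], [0.06620000302791595, 0.057999998331069946]]
```

```bash
cat > rel.py <<'E'
from h import *
from scipy.spatial.transform import Rotation as Ro
def rel(x,y,z,yaw):
    s=robot.observe(); R=Ro.from_euler('xyz',s['tool_rot']).as_matrix()
    d=R.T@(np.array([x,y,z])-s['tool_pos'])
    dy=-(yaw-s['tool_rot'][2]); dy=(dy+np.pi)%(2*np.pi)-np.pi
    print('shift',d.round(4),'yaw',round(dy,4))
if __name__=='__main__':
    import sys; rel(*map(float,sys.argv[1:]))
E
python3 rel.py 0.405 0.056 0.10 3.1086
```

```text
shift [-0.3367 -0.2931  0.1267] yaw -0.4329
```

View pics/wrist0.png

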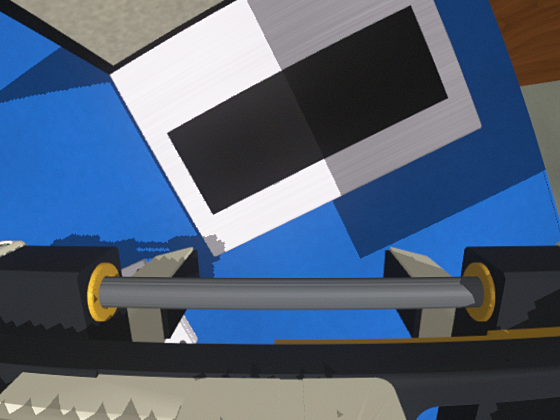

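The wrist view shows only the two fingers, over a black-and-white board that isn't part of the job. Now I'll move to a pose behind the cover.

Emit:
apply_moves:
  plan:
    - {"tx":-0.05,"ty":-0.044,"tz":0.0,"yaw":-0.07,"grip":0.2}
    - {"tx":-0.09,"ty":-0.08,"tz":0.0,"yaw":-0.15,"grip":0.2}
    - {"tx":-0.13,"ty":-0.115,"tz":0.0,"yaw":-0.22,"grip":0.2}
    - {"tx":-0.17,"ty":-0.15,"tz":0.02,"yaw":-0.3,"grip":0.2}
    - {"tx":-0.21,"ty":-0.185,"tz":0.04,"yaw":-0.37,"grip":0.2}
    - {"tx":-0.25,"ty":-0.22,"tz":0.06,"yaw":-0.433,"grip":0.2}
    - {"tx":-0.295,"ty":-0.257,"tz":0.09,"yaw":-0.433,"grip":0.2}
    - {"tx":-0.337,"ty":-0.293,"tz":0.127,"yaw":-0.433,"grip":0.2}

```text
time: 2.5
tool_pos: [0.4044, 0.0596, 0.1035]
tool_rot: [3.141, 0.003, 3.109]
contact_force: [0.8, -0.4, -0.7]
opening: 0.0553
```

```bash
python3 rel.py 0.405 0.056 0.0045 3.1086
```

```text
shift [-0.0004 -0.0036  0.099 ] yaw -0.0001
```

Emit:
apply_moves:
  plan:
    - {"tx":0,"ty":-0.002,"tz":0.05,"grip":0.2}
    - {"tx":0,"ty":-0.002,"tz":0.08,"grip":0.2}
    - {"tx":0,"ty":-0.002,"tz":0.096,"grip":0.2}
    - {"tx":0,"ty":-0.002,"tz":0.096,"grip":0.2}

```text
schema error: expected keys tx, ty, tz, yaw, grip
```

```bash
python3 - <<'E'
from m import *
s=robot.observe();print(s['tool_pos'],s['contact_force'])
snap('side','side2'); p,d=snap('top','top2'); P=cloud('top',d)
for r in robot.outline_of('cover','top'):
    q=P[r['region']&(d>0)]
    if len(q)>100: c,S,a,b=rect(q[:,:2]); print(c.round(4),S.round(4),a,b.round(4).tolist())
E
```

```text
[0.40439802 0.05956616 0.10346702] [ 0.8088796  -0.36236267 -0.7183584 ]
[0.3302 0.1916] [0.1685 0.0454] 87.53719329833984 [[0.30390000343322754, 0.10830000042915344], [0.3492000102996826, 0.10639999806880951], [0.3564999997615814, 0.27480000257492065], [0.3111000061035156, 0.2766999900341034]]
[ 0.3395 -0.0861] [0.1193 0.0888] 8.230364799499512 [[0.27399998903274536, -0.050700001418590546], [0.28679999709129333, -0.13860000669956207], [0.4049000144004822, -0.12150000035762787], [0.3921000063419342, -0.03359999880194664]]
```

View pics/side2.png

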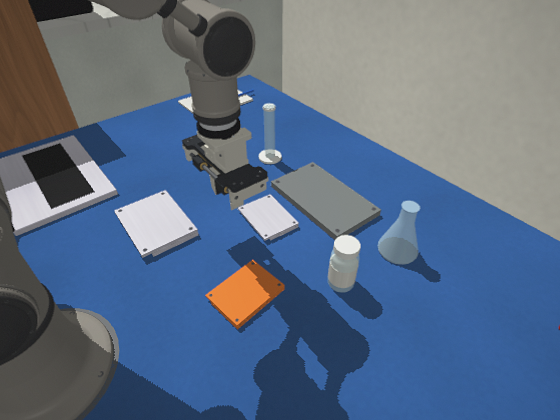

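The tool is above and behind the cover, which sits at about (217,268). Next I'll lower it.

Emit:
apply_moves:
  plan:
    - {"tx":0,"ty":-0.002,"tz":0.05,"yaw":0,"grip":0.2}
    - {"tx":0,"ty":-0.002,"tz":0.08,"yaw":0,"grip":0.2}
    - {"tx":0,"ty":-0.002,"tz":0.095,"yaw":0,"grip":0.2}
    - {"tx":0,"ty":-0.002,"tz":0.095,"yaw":0,"grip":0.2}

```text
time: 3.15
tool_pos: [0.4025, 0.0604, 0.0085]
tool_rot: [3.141, -0.001, 3.11]
contact_force: [1.5, 0.5, -0.6]
opening: 0.055
```

```bash
python3 - <<'E'
from m import *
s=robot.observe();print(s['tool_pos'],s['contact_force'])
snap('side','side3')
E
```

```text
[0.40246351 0.06039789 0.00851111] [ 1.45813577  0.45185592 -0.63372296]
```

View pics/side3.png

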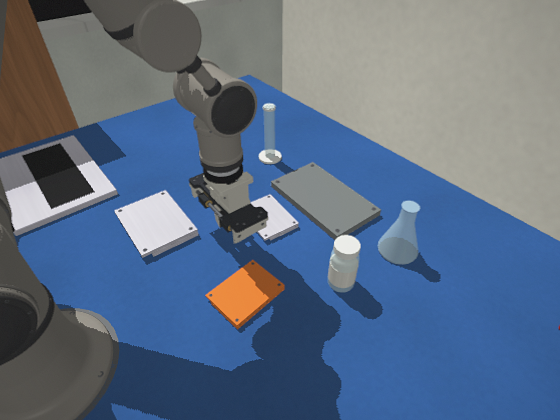

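Emit:
apply_moves:
  plan:
    - {"tx":0,"ty":-0.006,"tz":0.004,"yaw":0,"grip":0.2}
    - {"tx":-0.02,"ty":-0.006,"tz":0.004,"yaw":0,"grip":0.2}
    - {"tx":-0.035,"ty":-0.006,"tz":0.004,"yaw":0,"grip":0.2}
    - {"tx":-0.045,"ty":-0.006,"tz":0.004,"yaw":0,"grip":0.2}
    - {"tx":-0.052,"ty":-0.006,"tz":0.004,"yaw":0,"grip":0.2}
    - {"tx":-0.058,"ty":-0.006,"tz":0.004,"yaw":0,"grip":0.2}
    - {"tx":-0.063,"ty":-0.006,"tz":0.004,"yaw":0,"grip":0.2}

```text
time: 4.08
tool_pos: [0.4655, 0.0514, 0.0046]
tool_rot: [3.141, -0.001, 3.109]
contact_force: [-4.7, 0.1, 2.7]
opening: 0.0553
```

```bash
python3 - <<'E'
from m import *
s=robot.observe();print(s['tool_pos'],s['contact_force'])
p,d=snap('top','top4'); P=cloud('top',d)
snap('side','side4')
E
```

```text
[0.46549496 0.05140446 0.00462233] [-4.65629898  0.14279728  2.69106542]
```

View pics/top4.png

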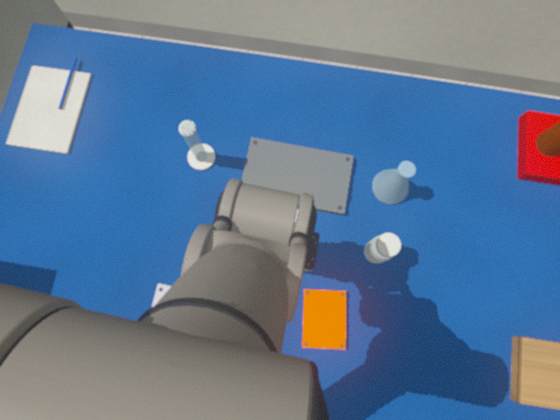

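View pics/side4.png

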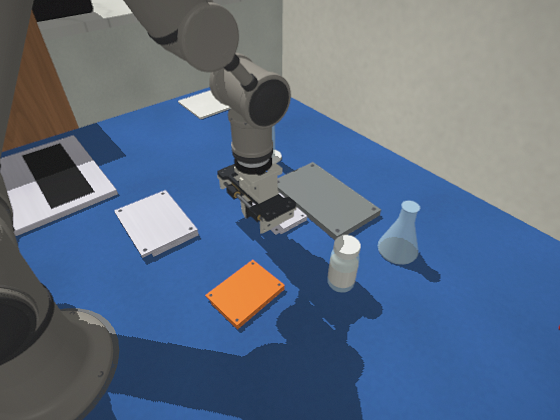

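Emit:
apply_moves:
  plan:
    - {"tx":-0.005,"ty":0,"tz":0,"yaw":0,"grip":0.2}
    - {"tx":-0.01,"ty":0,"tz":0,"yaw":0,"grip":0.2}

```text
time: 4.42
tool_pos: [0.4738, 0.0511, 0.0043]
tool_rot: [3.141, -0.005, 3.109]
contact_force: [-14.8, -0.3, 10.8]
opening: 0.0551
```

Emit:
apply_moves:
  plan:
    - {"tx":-0.002,"ty":0,"tz":-0.004,"yaw":0,"grip":0.2}
    - {"tx":-0.003,"ty":0,"tz":-0.008,"yaw":0,"grip":0.2}

```text
time: 4.68
tool_pos: [0.4739, 0.0512, 0.011]
tool_rot: [3.141, -0.011, 3.109]
contact_force: [-12.4, -1.1, -1.4]
opening: 0.0551
```

```bash
python3 - <<'E'
from m import *
snap('side','side5'); snap('wrist','wrist5')
E
```

```text
(no output)
```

View pics/wrist5.png

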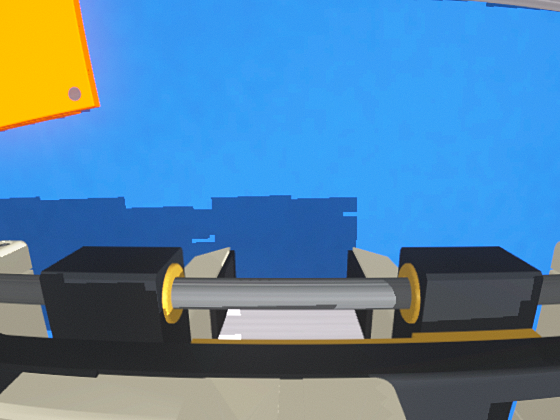

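View pics/side5.png

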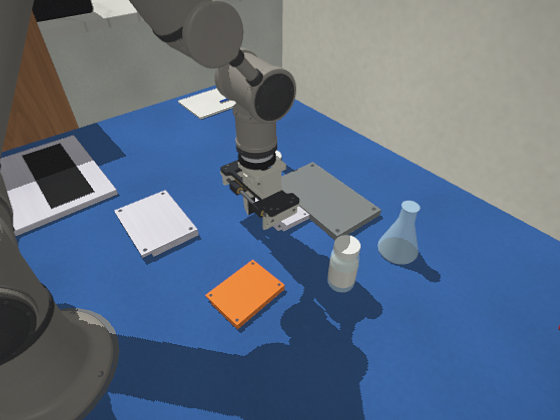

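Emit:
apply_moves:
  plan:
    - {"tx":-0.001,"ty":0,"tz":-0.005,"yaw":0,"grip":0.2}
    - {"tx":-0.001,"ty":0,"tz":-0.01,"yaw":0,"grip":0.2}

```text
time: 5.03
tool_pos: [0.4748, 0.0511, 0.021]
tool_rot: [3.141, -0.011, 3.109]
contact_force: [-11.7, -0.7, -0.1]
opening: 0.055
```

```bash
python3 - <<'E'
from m import *
snap('side','side6')
i=cv2.imread('pics/side6.png')[150:250,210:360]; cv2.imwrite('pics/side6c.png',cv2.resize(i,None,fx=5,fy=5,interpolation=2))
E
```

```text
(no output)
```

View pics/side6c.png

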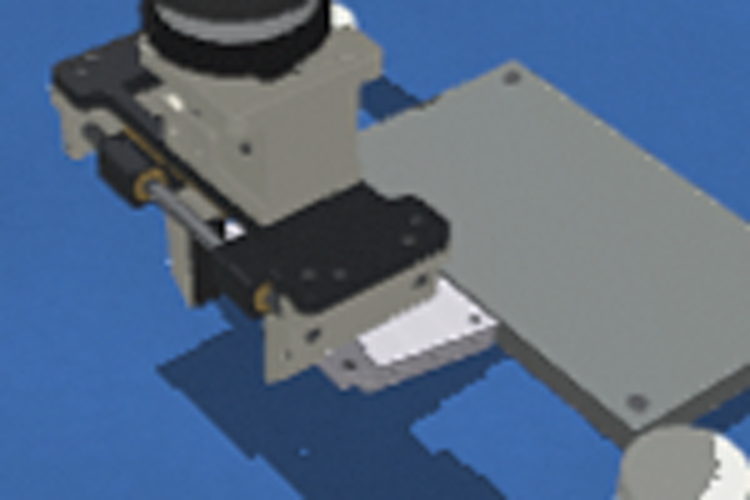

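Emit:
apply_moves:
  plan:
    - {"tx":-0.001,"ty":0,"tz":-0.006,"yaw":0,"grip":0.2}
    - {"tx":-0.002,"ty":0,"tz":-0.011,"yaw":0,"grip":0.2}
    - {"tx":-0.004,"ty":0,"tz":-0.016,"yaw":0,"grip":0.2}
    - {"tx":-0.006,"ty":0,"tz":-0.021,"yaw":0,"grip":0.2}

```text
time: 5.58
tool_pos: [0.4806, 0.051, 0.0423]
tool_rot: [3.142, -0.012, 3.109]
contact_force: [-14.4, 0.5, 4.4]
opening: 0.0553
```

```bash
python3 - <<'E'
from m import *
snap('side','side7')
i=cv2.imread('pics/side7.png')[150:250,210:360]; cv2.imwrite('pics/side7c.png',cv2.resize(i,None,fx=5,fy=5,interpolation=2))
E
```

```text
(no output)
```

View pics/side7c.png

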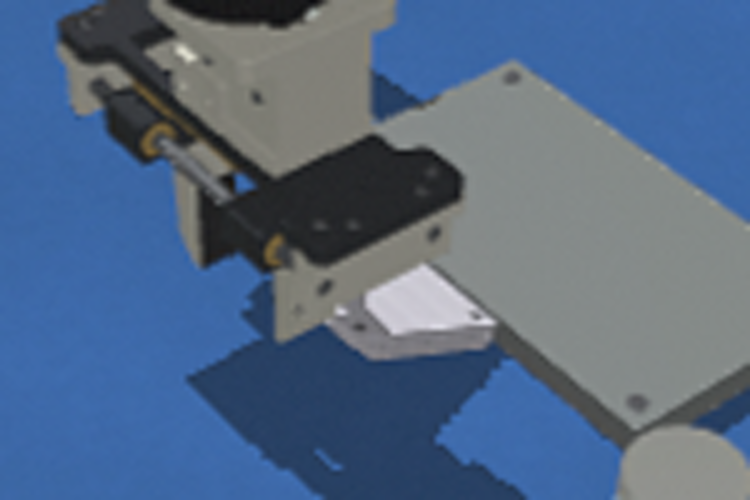

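Emit:
apply_moves:
  plan:
    - {"tx":-0.004,"ty":0,"tz":-0.008,"yaw":0,"grip":0.2}
    - {"tx":-0.009,"ty":0,"tz":-0.015,"yaw":0,"grip":0.2}
    - {"tx":-0.015,"ty":0,"tz":-0.022,"yaw":0,"grip":0.2}
    - {"tx":-0.021,"ty":0,"tz":-0.0275,"yaw":0,"grip":0.2}

```text
time: 6.12
tool_pos: [0.5058, 0.0501, 0.0713]
tool_rot: [3.141, -0.002, 3.109]
contact_force: [-3.6, 0.5, 2.7]
opening: 0.055
```

```bash
python3 - <<'E'
from m import *
snap('side','side8')
i=cv2.imread('pics/side8.png')[130:250,210:360]; cv2.imwrite('pics/side8c.png',cv2.resize(i,None,fx=5,fy=5,interpolation=2))
E
```

```text
(no output)
```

View pics/side8c.png

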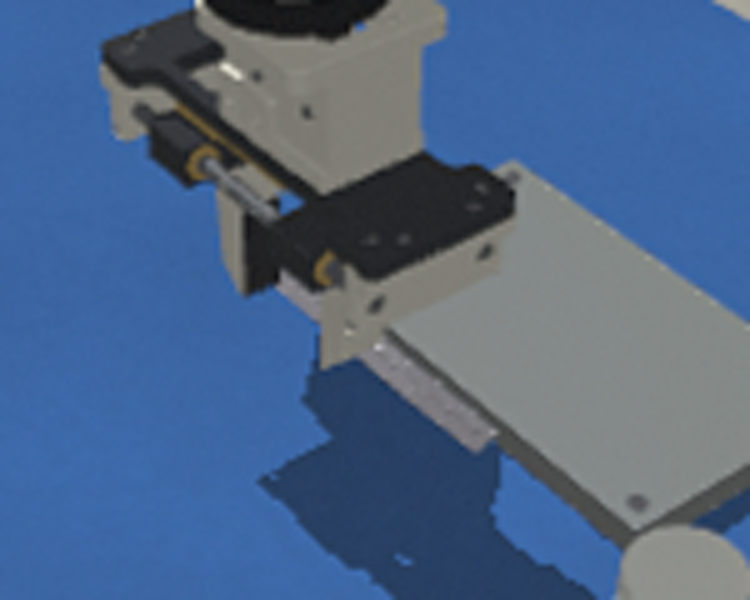

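```bash
python3 - <<'E'
from m import *
print(robot.observe()['tool_pos'],robot.observe()['contact_force'])
p,d=snap('side','side9'); P=cloud('side',d)
i=cv2.imread('pics/side9.png')[180:240,255:330]; cv2.imwrite('pics/side9c.png',cv2.resize(i,None,fx=10,fy=10,interpolation=2))
for r,c in [(206,300),(210,300),(215,305),(205,290),(200,288),(212,299),(190,270),(188,268)]: print(r,c,P[r,c].round(3))
snap('wrist','wrist9'); snap('top','top9')
E
```

```text
[0.50803443 0.04996196 0.07222069] [-1.18973567 -0.16396266  1.93650276]
206 300 [0.571 0.021 0.016]
210 300 [ 0.542 -0.01   0.042]
215 305 [ 0.559 -0.009  0.016]
205 290 [ 0.52  -0.002  0.064]
200 288 [0.516 0.001 0.078]
212 299 [ 0.541 -0.008  0.035]
190 270 [ 0.116 -0.458  0.606]
188 268 [0.522 0.078 0.06 ]
```

View pics/side9c.png

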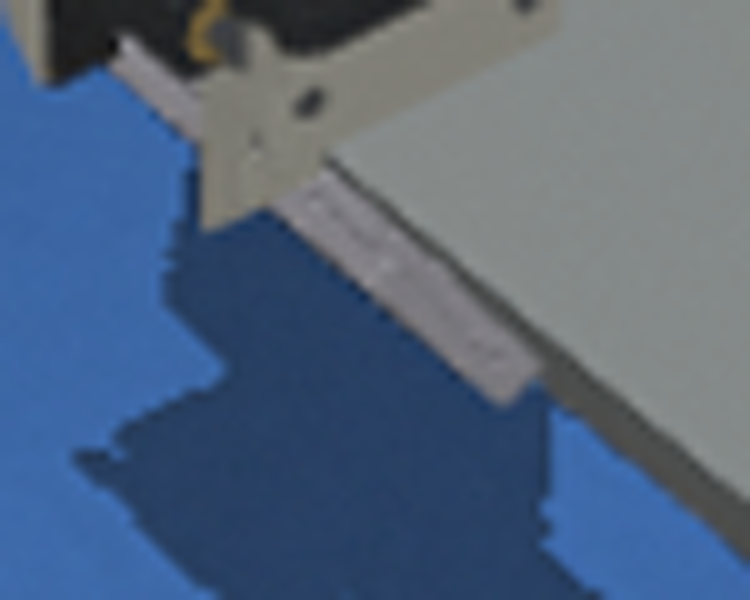

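View pics/wrist9.png

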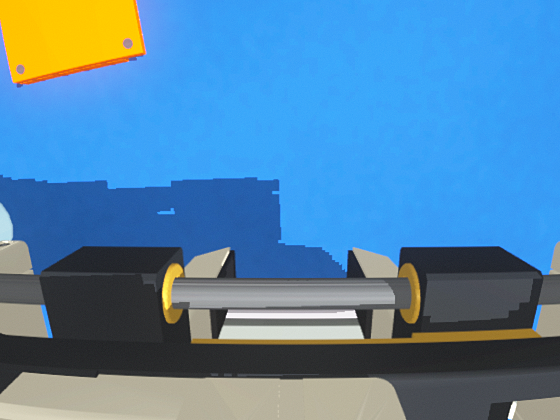

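View pics/top9.png

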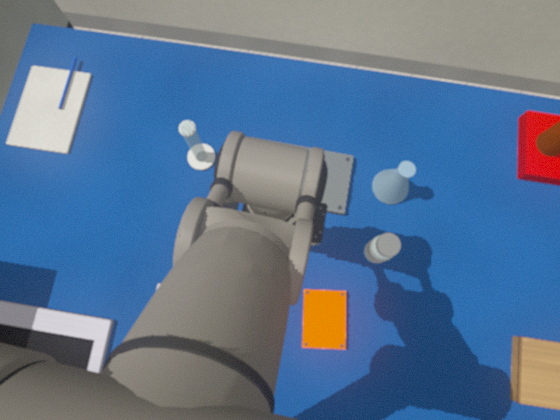

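Emit:
apply_moves:
  plan:
    - {"tx":-0.007,"ty":0,"tz":-0.002,"yaw":0,"grip":0.2}
    - {"tx":-0.014,"ty":0,"tz":-0.004,"yaw":0,"grip":0.2}
    - {"tx":-0.021,"ty":0,"tz":-0.006,"yaw":0,"grip":0.2}
    - {"tx":-0.028,"ty":0,"tz":-0.007,"yaw":0,"grip":0.2}

```text
time: 6.82
tool_pos: [0.5356, 0.049, 0.0783]
tool_rot: [3.142, 0.001, 3.109]
contact_force: [-0.8, 1.3, 0.2]
opening: 0.055
```

```bash
python3 - <<'E'
from m import *
print(robot.observe()['tool_pos'],robot.observe()['contact_force'])
p,d=snap('side','side10'); P=cloud('side',d)
i=cv2.imread('pics/side10.png')[150:240,255:375]; cv2.imwrite('pics/side10c.png',cv2.resize(i,None,fx=6,fy=6,interpolation=2))
E
```

```text
[0.53561831 0.04900068 0.0782588 ] [-0.78871029  1.33679416  0.23858829]
```

View pics/side10c.png

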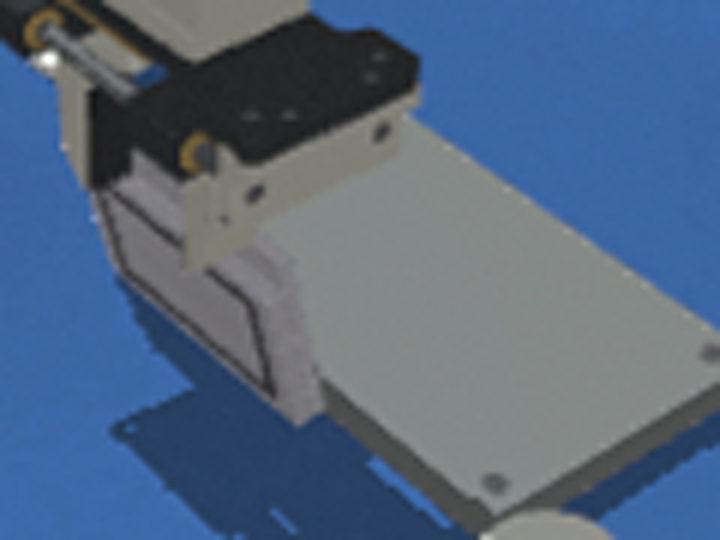

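Emit:
apply_moves:
  plan:
    - {"tx":-0.009,"ty":0,"tz":-0.001,"yaw":0,"grip":0.2}
    - {"tx":-0.018,"ty":0,"tz":-0.002,"yaw":0,"grip":0.2}
    - {"tx":-0.027,"ty":0,"tz":-0.002,"yaw":0,"grip":0.2}
    - {"tx":-0.035,"ty":0,"tz":-0.002,"yaw":0,"grip":0.2}
    - {"tx":-0.042,"ty":0,"tz":0,"yaw":0,"grip":0.2}
    - {"tx":-0.049,"ty":0,"tz":0,"yaw":0,"grip":0.2}

```text
time: 7.62
tool_pos: [0.584, 0.0474, 0.0778]
tool_rot: [3.142, -0.0, 3.109]
contact_force: [-1.1, -0.8, 0.2]
opening: 0.0554
```

```bash
python3 - <<'E'
from m import *
print(robot.observe()['tool_pos'],robot.observe()['contact_force'])
p,d=snap('side','side11'); P=cloud('side',d)
i=cv2.imread('pics/side11.png')[150:240,255:375]; cv2.imwrite('pics/side11c.png',cv2.resize(i,None,fx=6,fy=6,interpolation=2))
E
```

```text
[0.58397412 0.04744058 0.0778277 ] [-1.09946214 -0.84048385  0.21149332]
```

View pics/side11c.png

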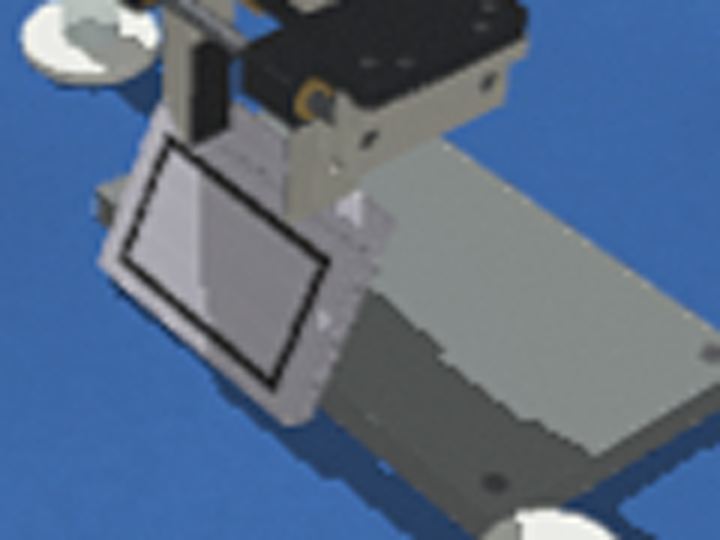

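Emit:
apply_moves:
  plan:
    - {"tx":-0.01,"ty":0,"tz":0.001,"yaw":0,"grip":0.2}
    - {"tx":-0.02,"ty":0,"tz":0.003,"yaw":0,"grip":0.2}
    - {"tx":-0.026,"ty":0,"tz":0.004,"yaw":0,"grip":0.2}

```text
time: 8.05
tool_pos: [0.6104, 0.0465, 0.0739]
tool_rot: [3.142, 0.0, 3.109]
contact_force: [0.1, -1.0, -0.6]
opening: 0.055
```

```bash
python3 - <<'E'
from m import *
print(robot.observe()['tool_pos'],robot.observe()['contact_force'])
p,d=snap('side','side12'); P=cloud('side',d)
i=cv2.imread('pics/side12.png')[150:240,255:375]; cv2.imwrite('pics/side12c.png',cv2.resize(i,None,fx=6,fy=6,interpolation=2))
E
```

```text
[0.61035306 0.04654987 0.07390953] [ 0.12741927 -0.96544936 -0.57220511]
```

View pics/side12c.png

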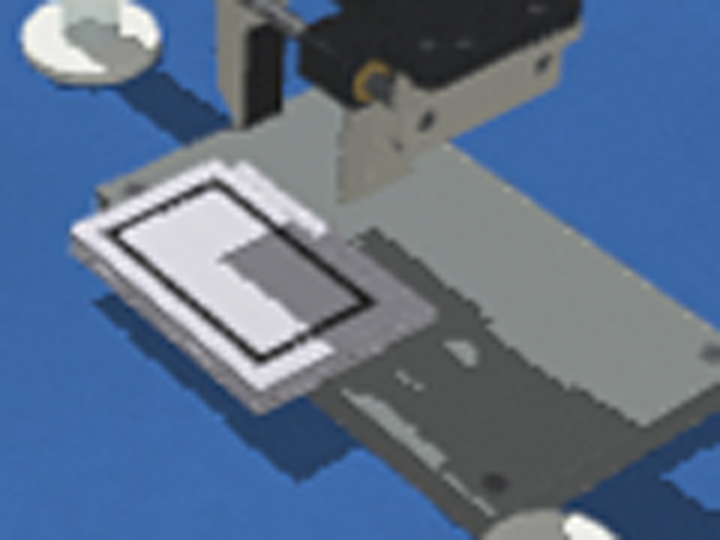

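It has flipped with the gasket up and overhangs towards the robot. I'll back off and measure.

Emit:
apply_moves:
  plan:
    - {"tx":0.05,"ty":0,"tz":0,"yaw":0,"grip":0.2}
    - {"tx":0.1,"ty":0,"tz":0,"yaw":0,"grip":0.2}
    - {"tx":0.13,"ty":0,"tz":0,"yaw":0,"grip":0.2}
    - {"tx":0.13,"ty":0,"tz":0,"yaw":0,"grip":0.2}

```text
time: 8.6
tool_pos: [0.4779, 0.0511, 0.0743]
tool_rot: [3.141, -0.001, 3.109]
contact_force: [0.2, -0.3, 0.7]
opening: 0.055
```

```bash
cat > chk.py <<'E'
from m import *
import sys
t=sys.argv[1]
print(robot.observe()['tool_pos'].round(4),robot.observe()['contact_force'].round(1))
cam=sys.argv[2] if len(sys.argv)>2 else 'side'
p,d=snap(cam,cam+t); P=cloud(cam,d)
c0=np.array([0.6425,0.0175]); a=-0.033; A=np.array([[np.cos(a),np.sin(a)],[-np.sin(a),np.cos(a)]])
m=(P[...,2]>0.0255)&(P[...,2]<0.037)&(P[...,0]>0.5)&(P[...,0]<0.75)&(abs(P[...,1])<0.16)&(d>0)
n,l,st,_=cv2.connectedComponentsWithStats(m.astype(np.uint8)); i=1+st[1:,4].argmax()
q=P[l==i]; c,S,an,b=rect(q[:,:2]); print(st[i,4],'z',np.percentile(q[:,2],[5,50,95]).round(4),c.round(4),S.round(4),an,b.round(4).tolist())
print('pad frame corners',((b-c0)@A.T).round(4).tolist())
E
python3 chk.py 13
```

```text
[0.4779 0.0511 0.0743] [ 0.2 -0.3  0.7]
722 z [0.0277 0.0302 0.0319] [0.5752 0.0299] [0.0836 0.0766] 88.18657684326172 [[0.5356000065803528, -0.010599999688565731], [0.6122000217437744, -0.013100000098347664], [0.614799976348877, 0.07050000131130219], [0.5382000207901001, 0.07289999723434448]]
pad frame corners [[-0.1059, -0.0316], [-0.0293, -0.0315], [-0.0294, 0.052], [-0.106, 0.0519]]
```

View pics/side13.png

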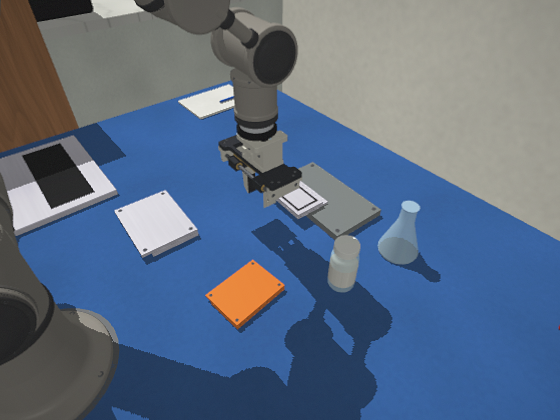

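Emit:
apply_moves:
  plan:
    - {"tx":-0.015,"ty":0,"tz":0.03,"yaw":0,"grip":0.2}
    - {"tx":-0.015,"ty":0,"tz":0.052,"yaw":0,"grip":0.2}
    - {"tx":-0.015,"ty":0,"tz":0.052,"yaw":0,"grip":0.2}
    - {"tx":-0.03,"ty":0,"tz":0.052,"yaw":0,"grip":0.2}
    - {"tx":-0.042,"ty":0,"tz":0.052,"yaw":0,"grip":0.2}
    - {"tx":-0.048,"ty":0,"tz":0.0515,"yaw":0,"grip":0.2}
    - {"tx":-0.054,"ty":0,"tz":0.051,"yaw":0,"grip":0.2}
    - {"tx":-0.062,"ty":0,"tz":0.0505,"yaw":0,"grip":0.2}

```text
time: 9.65
tool_pos: [0.5412, 0.0489, 0.0235]
tool_rot: [3.141, -0.002, 3.109]
contact_force: [-2.1, -0.6, -1.1]
opening: 0.0551
```

```bash
python3 chk.py 14; python3 -c "
import cv2
i=cv2.imread('pics/side14.png')[150:240,255:375]; cv2.imwrite('pics/side14c.png',cv2.resize(i,None,fx=6,fy=6,interpolation=2))"
```

```text
[0.5412 0.0489 0.0235] [-2.1 -0.6 -1.1]
225 z [0.0263 0.0302 0.0322] [ 0.5804 -0.0015] [0.0216 0.087 ] 87.77487182617188 [[0.5364999771118164, -0.010599999688565731], [0.6233999729156494, -0.013899999670684338], [0.6243000030517578, 0.007600000128149986], [0.5372999906539917, 0.010999999940395355]]
pad frame corners [[-0.105, -0.0315], [-0.018, -0.032], [-0.0179, -0.0105], [-0.1049, -0.01]]
```

View pics/side14c.png

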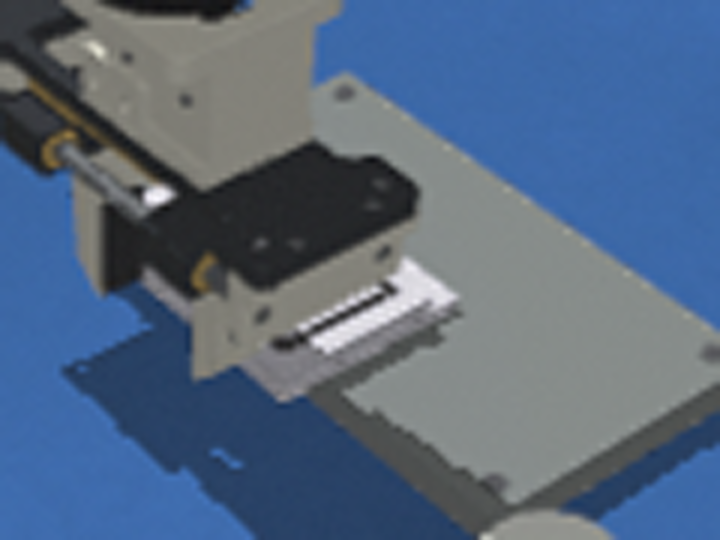

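Emit:
apply_moves:
  plan:
    - {"tx":-0.006,"ty":0,"tz":0,"yaw":0,"grip":0.2}
    - {"tx":-0.012,"ty":0,"tz":0,"yaw":0,"grip":0.2}
    - {"tx":-0.018,"ty":0,"tz":-0.0005,"yaw":0,"grip":0.2}
    - {"tx":-0.024,"ty":0,"tz":-0.0005,"yaw":0,"grip":0.2}
    - {"tx":-0.03,"ty":0,"tz":-0.001,"yaw":0,"grip":0.2}
    - {"tx":-0.035,"ty":0,"tz":-0.001,"yaw":0,"grip":0.2}
    - {"tx":-0.039,"ty":0,"tz":-0.001,"yaw":0,"grip":0.2}
    - {"tx":-0.042,"ty":0,"tz":-0.001,"yaw":0,"grip":0.2}

```text
time: 10.7
tool_pos: [0.5838, 0.0474, 0.0246]
tool_rot: [3.142, -0.0, 3.109]
contact_force: [-2.1, 0.8, -0.3]
opening: 0.0553
```

Emit:
apply_moves:
  plan:
    - {"tx":0.02,"ty":0,"tz":0,"yaw":0,"grip":0.2}
    - {"tx":0.05,"ty":0,"tz":-0.03,"yaw":0,"grip":0.2}
    - {"tx":0.09,"ty":0,"tz":-0.07,"yaw":0,"grip":0.2}
    - {"tx":0.13,"ty":0,"tz":-0.11,"yaw":0,"grip":0.2}
    - {"tx":0.17,"ty":0,"tz":-0.14,"yaw":0,"grip":0.2}
    - {"tx":0.21,"ty":0,"tz":-0.16,"yaw":0,"grip":0.2}
    - {"tx":0.21,"ty":0,"tz":-0.16,"yaw":0,"grip":0.2}

```text
time: 11.58
tool_pos: [0.3732, 0.0545, 0.1865]
tool_rot: [-3.142, 0.005, 3.109]
contact_force: [0.1, -0.8, 0.5]
opening: 0.0553
```

```bash
python3 chk.py 15; python3 chk.py 15 top
```

```text
[0.3732 0.0545 0.1865] [ 0.1 -0.8  0.5]
1047 z [0.0277 0.0303 0.0319] [0.63   0.0478] [0.1227 0.0771] 88.16028594970703 [[0.5895000100135803, -0.012199999764561653], [0.6665999889373779, -0.014700000174343586], [0.6704999804496765, 0.10790000110864639], [0.5934000015258789, 0.11029999703168869]]
pad frame corners [[-0.052, -0.0315], [0.0251, -0.0314], [0.025, 0.0912], [-0.0521, 0.0912]]
[0.3745 0.0543 0.1858] [1.2 0.3 0.2]
1758 z [0.0283 0.0309 0.0334] [0.6356 0.0492] [0.1199 0.0798] 88.19759368896484 [[0.5938000082969666, -0.009499999694526196], [0.6736000180244446, -0.012000000104308128], [0.677299976348877, 0.10790000110864639], [0.597599983215332, 0.1103999987244606]]
pad frame corners [[-0.0477, -0.0286], [0.032, -0.0285], [0.0318, 0.0915], [-0.0479, 0.0913]]
```

View pics/side15.png

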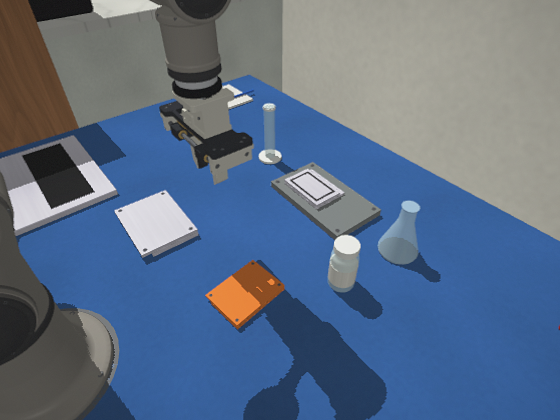

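View pics/top15.png

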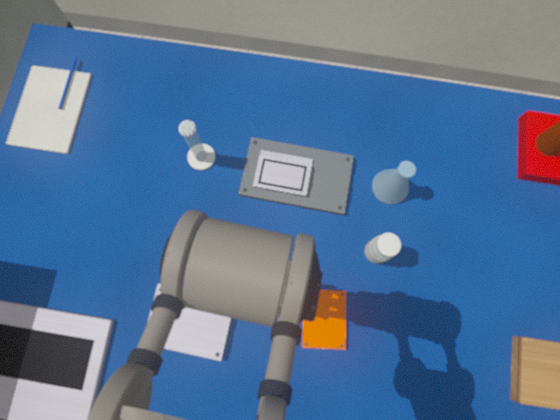

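Both views show the cover gasket up and wholly on the pad: side view about (186,314), top view about (173,284). The glassware and the jar stand where they were, so I'm handing in.

```bash
python3 -c "
from cell import robot
print(robot.hand_in())"
```

```text
the job is handed in; nothing more can be done
None
```

The aluminium cover now lies flat on the grey pad, gasket side up and with nothing overhanging. I handed the job in about 12 s into the 72 s allowed; it reports no verdict.

- **How it was done:** I used two fingertips, about 55 mm apart, to push the cover against the pad edge. I raised its lip with the fingertips until it tipped past upright and fell onto the pad. It overhung by roughly 35 mm, a little more than the stated 1–3 cm, so I pushed it on with the fingertips. It was never gripped.
- **Cover position at the end:** In the pad's frame, the top camera puts the gasket face's x at −48 to +32 mm. The lip adds 15 mm, so the far edge is at most about +47 mm, against a limit of ±73 mm. Its y runs from −29 to +92 mm, against a limit of ±123 mm. The face is at a height of about 31 mm.
- **Camera disagreement:** The side camera puts the cover 3–7 mm differently in x and up to 3 mm in y. That is well inside the margins.
- **Other objects:** In the last pictures the flask, measuring cylinder, jar and the look-alike covers appear where they were at the start. I compared these by eye and did not re-measure them.
- **Robot:** The gripper is clear of everything, and the highest force I read after any move was about 18 N.

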